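# Sort the parts salvaged from a circuit board

## Task

Sort the five salvaged parts on the bench into the blue trays: both capacitors into the round dish, both relays into the square tray and the heat sink into the long tray, each standing flat on the tray's floor, the same way up as it stands now. Set them down rather than dropping them, and leave the solder spool and the screwdriver where they are.

Things in the scene. Friction and masses are not known exactly. Their poses are not given: they have to be found in the camera images.
- cap_big_c (a point): the big capacitor: a black upright cylinder with a silver top and two short brass studs on it, diameter 40 mm, 50 mm tall (studs 5 mm more), about 65 g. The point is its centre, 25 mm above its base. It stands upright on the table (z axis up), terminals on top; solid and stiff.
- cap_small_c (a point): the small capacitor: the same kind of cylinder, diameter 28 mm, 36 mm tall (studs 5 mm more), about 25 g. The point is its centre, 18 mm above its base. It stands upright on the table (z axis up), terminals on top; solid and stiff.
- relay_big_c (a point): the big relay: a grey plastic block with five thin brass blades on its top face, 40 mm along its x, 34 mm along its y, 42 mm tall (blades 6 mm more, thin), about 60 g. The point is its centre, 21 mm above its base. It stands upright on the table (z axis up), terminals on top; solid and stiff.
- relay_small_c (a point): the small relay: the same kind of block, 32 mm along its x, 26 mm along its y, 36 mm tall (blades 6 mm more), about 30 g. The point is its centre, 18 mm above its base. It stands upright on the table (z axis up), terminals on top; solid and stiff.
- heatsink_c (a point): the heat sink: bare aluminium with five long upright fins on a base plate, 75 mm along its x (the fins run that way), 32 mm along its y, 36 mm tall, about 90 g, no terminals. The point is its centre, 18 mm above its base. It stands fins up on the table (z axis up); it can be gripped across its two outer fins (along its y), which are rigid.
- round_dish: the round dish: blue plastic, fixed to the table, outer diameter 118 mm, inner 110 mm, rim 15 mm above the table, inner floor 4 mm above the table. Origin at the centre of its underside, at table height; z up.
- square_tray: the square tray: blue plastic, fixed, outside 120 x 120 mm, inside 112 x 112 mm, rim 15 mm and inner floor 4 mm above the table. Origin at the centre of its underside; x and y along its sides, z up.
- long_tray: the long tray: blue plastic, fixed, outside 68 mm along its x and 160 mm along its y, inside 60 x 152 mm, rim 15 mm and inner floor 4 mm above the table; the heat sink fits only along its length (y). Origin at the centre of its underside, z up.
- spool_c (a point): a flat white-flanged solder spool with a large dark hole in its middle, among the parts, diameter 52 mm, 22 mm tall, loose: to be left alone. The point is its centre, 11 mm above the table.
- screwdriver_grip (a point): a red-handled screwdriver lying loose on the robot's side of the parts, 180 mm long, roughly along the table's y: to be left alone. The point is in the middle of its handle.
Mind the look-alikes: they are no part of the job. What is shaped like the part that bears heatsink_c but purple is not meant.

How it is judged (in metres and radians):
At the end, for the whole second after the job is handed in: Capacitors within 50 mm of the round dish's centre, relays within 52 mm of the square tray's centre along each side, heat sink within 26 mm across and 72 mm along the long tray: each with its base under 10 mm above the tray's underside, within 0.15 rad of upright, released and at rest (horizontal distance between each of cap_big_c, cap_small_c and round_dish below 0.05 m and z of cap_big_c in the frame of round_dish between 0.023 and 0.035 m and angle between each of cap_big_c, cap_small_c, relay_big_c, relay_small_c, heatsink_c's own z axis and vertical below 0.15 rad and linear speed of each of cap_big, cap_small, relay_big, relay_small, heatsink below 0.02 m/s and z of cap_small_c in the frame of round_dish between 0.016 and 0.028 m and x of relay_big_c in the frame of square_tray between -0.052 and 0.052 m and y of relay_big_c in the frame of square_tray between -0.052 and 0.052 m and z of relay_big_c in the frame of square_tray between 0.019 and 0.031 m and x of relay_small_c in the frame of square_tray between -0.052 and 0.052 m and y of relay_small_c in the frame of square_tray between -0.052 and 0.052 m and z of relay_small_c in the frame of square_tray between 0.016 and 0.028 m and x of heatsink_c in the frame of long_tray between -0.026 and 0.026 m and y of heatsink_c in the frame of long_tray between -0.072 and 0.072 m and z of heatsink_c in the frame of long_tray between 0.016 and 0.028 m); the robot touches nothing.
It fails at once if the solder spool is shifted by more than 30 mm (distance of spool_c from where it was at the start of the episode above 0.03 m).
It fails at once if the screwdriver is shifted by more than 30 mm (distance of screwdriver_grip from where it was at the start of the episode above 0.03 m).
It fails at once if a part is dropped from a height (more than about 40 mm: it moves faster than 0.9 m/s with its centre less than 75 mm above the table) ((linear speed of cap_big above 0.9 m/s and height (world z) of cap_big_c below 0.075 m) or (linear speed of cap_small above 0.9 m/s and height (world z) of cap_small_c below 0.075 m) or (linear speed of relay_big above 0.9 m/s and height (world z) of relay_big_c below 0.075 m) or (linear speed of relay_small above 0.9 m/s and height (world z) of relay_small_c below 0.075 m) or (linear speed of heatsink above 0.9 m/s and height (world z) of heatsink_c below 0.075 m)).
It also fails if it takes over 112 s, if anything falls off the work surface, if the arm or the gripper's body presses on something with over 40 N, if the wrist force passes 120 N, or if a joint passes its speed limit or range.

## Robot

A 7-joint arm with a two-finger parallel gripper is mounted at the origin on the work surface. World frame = base frame: x ahead of the robot, y to its left, z up, the work surface at z = 0. Lengths are in mm, angles in degrees, forces in N, time in s.
With the tool pointing down it reaches from about 375 to 925 mm from the base axis. Payload 3.1 kg.
Tool frame: the origin (TCP) lies at the very end of the fingers, on their centre line; the grasp point (between the pads) lies 19 mm behind it; z points along the fingers, y is the line along which they close (so a half turn about z gives the same grasp; the last joint's range is limited). The gripper opens to 85 mm and grips with 20 to 120 N. Pads are 22 mm wide; open, the fingers measure 114 mm over their backs; the gripper's body (76 mm by 85 mm) begins 54 mm behind the grasp point. The pads swing forward as they close: fully open they stand 13 mm farther back than shut.
Start: joints at [63.552, 21.939, 2.515, 91.553, -1.026, 66.532, -2.859], TCP at [231.308, -607.454, 231.269] pointing down, gripper open.
Joint ranges: [-149.38, 149.38], [-23.57, 123.04], [-84.95, 90], [0, 143.3], [-89.99, 269.99], [3.08, 112.72], [-163.45, 163.45]. Speed limits (degrees/s): [159.86, 159.86, 180, 180, 180, 180, 180].

## Interface

Orientations are given as a 3x3 rotation matrix whose columns are the frame's x, y, z axes.
In Python, from rig import telemetry, optics, job gives the robot as it stands.
- The arm moves only by the tool play_rows, never from a script. Its arguments are lists of equal length, an entry for each row: "twist": the turn, a rotation vector about the tool's x, y, z in rad, a list of three; "xyz": the shift along the tool's x, y, z in m, a list of three; "claw": the opening, from 0 (shut) to 1 (fully open). In form: {"twist": [[ax, ay, az], ...], "xyz": [[dx, dy, dz], ...], "claw": [claw, ...]}. A call has 1 to 5 rows; each row shifts and turns the commanded pose from where the row before left it, along the tool's axes as they then stand; what a row does not reach is not made up. A row lasts 1/8 s, in which the tool goes at most 62.5 mm and 10.7 degrees, less where a joint would pass 70% of its speed; a pose out of reach is approached as far as the arm can. A call with a gripper value outside its range is refused whole. The fingers move at their own pace and stop on an object; "squeeze" is the grip in N (left out, the last holds). Time passes only in rows, so rows that do not move let the fingers close. It gives the time, the measured TCP pose, the force, the opening and the grip force at its end, in the units of the state.
- telemetry.get_obs(): the state, without advancing time (a new reading comes with each control period).
- optics.get_image(name): name is "scene" or "top" or "wrist"; returns a dict with "color" (480x640x3 uint8, red, green, blue), "vertical_fov" (degrees; the focal length in pixels is half the picture's height over the tangent of half this angle, whatever the lens; pixels are square), "cx", "cy" (the principal point, pixels), "rvec" (rotation vector, rad) and "tvec" (3), from world to camera coordinates, as OpenCV has them; the wrist camera has in their place "T_tool_cam" (4x4, takes a point from camera to tool coordinates, whose origin is the TCP and whose axes are the flange's). Camera axes: x right, y down, z forward; pixel columns grow to the right and rows downward; lengths in mm; the calibration is good to about 2 mm. A picture is of the moment at which its call begins: read the wrist's pose just before it. There is no depth.
- job.sign_off(): hands the job in; it is judged then, once.
The state is a dict: "t": time; "qpos": joint angles; "dq": joint speeds; "joint_efforts": joint torques, N m; "eef_pos": TCP position; "ee_rot": TCP orientation; "force": force on the tool from outside, world axes, zero at the start; "wrist_torque": the same for the moment, N m; "finger_gap": opening from 0.0 (shut) to 1.0 (fully open); "gripper_force": force on a finger pad.
Only numpy, scipy, OpenCV 4.12 (cv2) and the standard library are available. Lean on these libraries where they do the work, as an engineer would, in place of code of your own. Each camera call takes 0.05 s, during which the arm holds its last target. There are 200 camera calls.

## Working session

There is one attempt and no reset: what is moved stays moved. The work goes in short steps, Python scripts to look and compute and a tool call to move; the robot and the scene stay as the last step left them, time stands still between calls to the robot, and variables do not carry over. Pictures are saved under pics/ and viewed, at most 14 in all, crops included, and the job is handed in when it is done.

Besides the shell and the picture viewer there is one more tool, called after "Emit:" as name(argument=value, ...) on one line, values as JSON. play_rows: Moves the arm, as the interface text tells. Its arguments: {"type":"object","properties":{"twist":{"type":"array","items":{"type":"array","items":{"type":"number"}}},"xyz":{"type":"array","items":{"type":"array","items":{"type":"number"}}},"claw":{"type":"array","items":{"type":"number"}},"squeeze":{"type":"number"}},"required":["twist","xyz","claw"]}

```bash
mkdir -p pics; ls; python3 - <<'E'
from rig import telemetry, optics
import cv2,numpy as np
o=telemetry.get_obs(); print({k:np.round(v,3).tolist() for k,v in o.items()})
for n in("scene","top"):
    d=optics.get_image(n); cv2.imwrite(f"pics/{n}0.png",d["color"][:,:,::-1])
    np.savez(f"{n}0.npz",**d)
    print(n,{k:np.round(v,3).tolist() for k,v in d.items() if k!="color"})
E
```

```text
pics
{'t': 0.0, 'qpos': [63.553, 21.991, 2.512, 91.651, -1.027, 66.53, -2.858], 'dq': [-0.017, 0.031, -0.072, -0.079, -0.015, 0.002, -0.053], 'joint_efforts': [0.0, -43.346, 1.024, -24.951, 0.011, 0.012, -0.0], 'eef_pos': [230.936, -606.576, 229.883], 'ee_rot': [[0.935, 0.356, -0.001], [0.356, -0.935, 0.002], [-0.0, -0.003, -1.0]], 'force': [-0.415, 1.238, 0.446], 'wrist_torque': [-0.006, -0.004, 0.069], 'gripper_force': 0.0, 'finger_gap': 0.999}
scene {'vertical_fov': 52.846, 'cx': 313.2, 'cy': 239.979, 'rvec': [1.205, 2.42, -0.862], 'tvec': [292.663, -270.876, 1160.805]}
top {'vertical_fov': 47.256, 'cx': 324.9, 'cy': 241.27, 'rvec': [2.183, -2.141, 0.119], 'tvec': [-15.504, 504.088, 1052.767]}
```

View pics/top0.png

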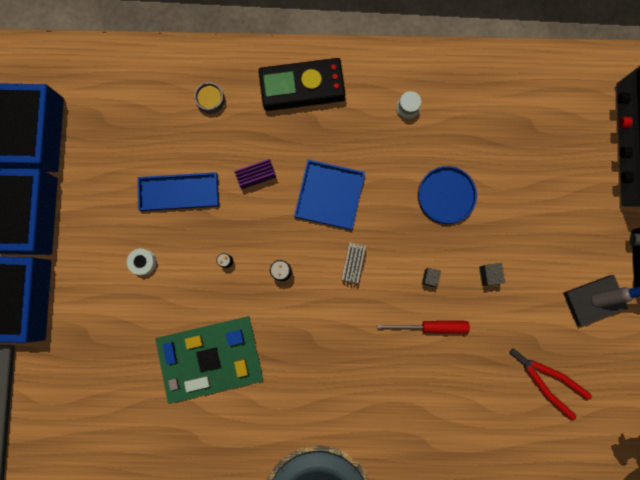

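View pics/scene0.png

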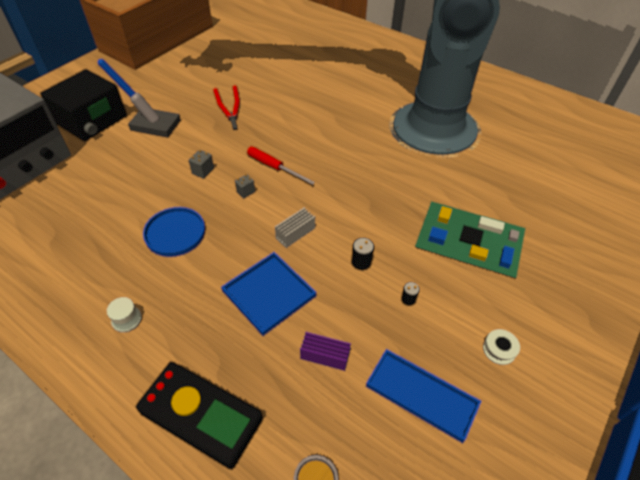

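The silver heat sink is at top (354,265), and the purple look-alike is at (256,174). The big capacitor is at (281,271) and the small one at (225,261). The relays are at (492,275) for big and (432,278) for small. The spool is at (141,262) and the screwdriver at (425,327). The dish is at (447,195), the square tray at (330,195) and the long tray at (178,192).

```bash
cat > h.py <<'E'
import numpy as np, cv2
def K(d):
    f=240/np.tan(np.radians(float(d["vertical_fov"]))/2); return np.array([[f,0,float(d["cx"])],[0,f,float(d["cy"])],[0,0,1]])
def pose(d,obs=None):
    "camera->world R, origin"
    if "rvec" in d: R=cv2.Rodrigues(np.array(d["rvec"],float))[0]; return R.T,-R.T@np.array(d["tvec"],float)
    T=np.array(d["T_tool_cam"]); Rt=np.array(obs["ee_rot"]); return Rt@T[:3,:3],Rt@T[:3,3]+np.array(obs["eef_pos"])
def cast(d,px,z,obs=None):
    R,o=pose(d,obs); px=np.atleast_2d(np.array(px,float))
    r=(R@np.linalg.inv(K(d))@np.c_[px,np.ones(len(px))].T).T
    return (o+r*((z-o[2])/r[:,2])[:,None])[:,:2]
def proj(d,P,obs=None):
    R,o=pose(d,obs); q=(K(d)@R.T@(np.atleast_2d(P)-o).T).T; return q[:,:2]/q[:,2:]
E
python3 - <<'E'
from h import *
d=dict(np.load("top0.npz")); im=d["color"]; hsv=cv2.cvtColor(im,cv2.COLOR_RGB2HSV)
# blue trays: rim top outlines at z=15
m=cv2.inRange(hsv,(105,120,60),(130,255,255))
for c in cv2.findContours(m,0,2)[0]:
    if cv2.contourArea(c)<1500: continue
    w=cast(d,c[:,0,:],15).astype(np.float32); print(cv2.boundingRect(c),"rect",cv2.minAreaRect(w),"circ",cv2.minEnclosingCircle(w))
# others: not wood
for n,(x,y),z in [("capb",(281,268),50),("caps",(225,259),36),("relb",(493,272),42),("rels",(432,275),36),("hs",(354,265),36),("spool",(141,262),22),("purple",(256,174),36),("sd",(446,327),12)]:
    print(n,cast(d,(x,y),z).round(1))
print(pose(d)[1])
crop=im[235:345,205:525]; crop=cv2.resize(crop,None,fx=2.5,fy=2.5,interpolation=cv2.INTER_CUBIC); cv2.imwrite("pics/crop1.png",crop[:,:,::-1])
E
```

```text
(138, 173, 80, 37) rect ((602.1947631835938, 293.78460693359375), (67.78300476074219, 160.30545043945312), 4.588055610656738) circ ((603.21240234375, 293.9539489746094), 85.21060180664062)
(418, 166, 59, 58) rect ((605.75830078125, -249.68588256835938), (114.907958984375, 115.03126525878906), 45.62947463989258) circ ((605.841064453125, -249.76339721679688), 58.47781753540039)
(295, 160, 69, 69) rect ((602.001220703125, -12.676986694335938), (118.38717651367188, 120.00885772705078), 78.28995513916016) circ ((602.0556030273438, -12.325212478637695), 82.02754974365234)
capb [[448.6  77.5]]
caps [[464.9 188.4]]
relb [[ 449.3 -331.8]]
rels [[ 441.5 -215.1]]
hs [[458.  -63.3]]
spool [[456.8 356.7]]
purple [[635.2 133.6]]
sd [[ 341.2 -246.9]]
[ 382.53292334   -9.81928241 1102.83026136]
```

View pics/crop1.png

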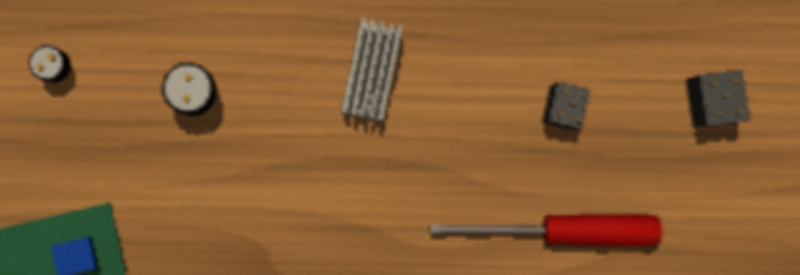

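The crop confirms five silver fins on the heat sink at (354,265), so the purple one is the decoy. The capacitors are round and silver-topped, and the relays are grey blocks. Next I'll move over the relays for a closer wrist look.

Emit:
play_rows(twist=[[0,0,0],[0,0,0],[0,0,0],[0,0,0]], xyz=[[0.0392,-0.0295,-0.0025],[0.0392,-0.0295,-0.0025],[0.0392,-0.0295,-0.0025],[0.0392,-0.0295,-0.0025]], claw=[1,1,1,1], squeeze=40)

```text
t: 0.6
eef_pos: [336.3, -439.6, 240.8]
ee_rot: [[0.935, 0.356, -0.001], [0.356, -0.935, 0.001], [-0.0, -0.001, -1.0]]
force: [0.8, -0.5, 0.2]
finger_gap: 1.005
gripper_force: 0.0
```

Emit:
play_rows(twist=[[0,0,0],[0,0,0],[0,0,0],[0,0,0],[0,0,0]], xyz=[[0.0392,-0.0295,-0.0025],[0.0392,-0.0295,-0.0025],[0.0392,-0.0295,-0.0025],[0.0392,-0.0295,-0.0025],[0,0,0]], claw=[1,1,1,1,1])

```text
t: 1.23
eef_pos: [443.3, -269.9, 251.2]
ee_rot: [[0.931, 0.365, 0.001], [0.365, -0.931, 0.002], [0.002, -0.002, -1.0]]
force: [0.3, -0.3, -0.1]
finger_gap: 1.001
gripper_force: 0.0
```

```bash
python3 - <<'E'
from rig import telemetry, optics
from h import *
o=telemetry.get_obs(); d=optics.get_image("wrist"); cv2.imwrite("pics/w1.png",d["color"][:,:,::-1])
np.savez("w1.npz",pos=o["eef_pos"],rot=o["ee_rot"],**d)
print(o["t"],o["eef_pos"],np.round(o["ee_rot"],3).tolist(),o["qpos"],d["vertical_fov"],d["cx"],d["cy"],np.round(d["T_tool_cam"],3).tolist())
print(proj(d,[[449,-332,42],[441,-215,36],[458,-63,36]],o))
E
```

```text
1.225 [ 443.25677075 -269.86007766  251.24420811] [[0.931, 0.365, 0.001], [0.365, -0.931, 0.002], [0.002, -0.002, -1.0]] [ 38.00629764   7.32591208 -12.00105442 107.64329663   1.52836243
  65.19352403 -43.12164727] 60.53593526099167 323.3296615416928 237.1949431780039 [[0.0, -0.952, -0.307, 77.615], [1.0, -0.0, 0.001, -0.235], [-0.001, -0.307, 0.952, -142.504], [0.0, 0.0, 0.0, 1.0]]
[[391.30460226 217.85557233]
 [264.13860518 176.95961085]
 [ 95.39229856  90.20499398]]
```

View pics/w1.png

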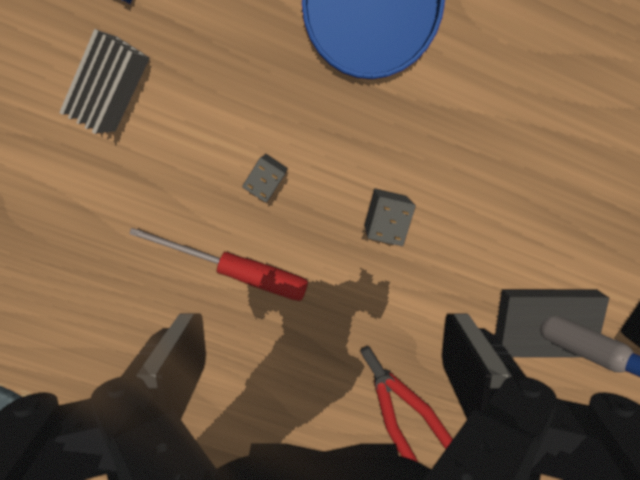

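The view shows the heat sink (105,82), small relay (265,180), big relay (390,218), dish (373,20) and screwdriver (260,275). I'll measure the relay and heat-sink top faces from here.

```bash
cat >> h.py <<'E'
def face(d,obs,P,z,thr,r=45,smax=70):
    "top face near world point P: bright grey blob -> rect on plane z"
    u,v=proj(d,[[*P,z]],obs)[0].astype(int); x0,y0=max(u-r,0),max(v-r,0)
    c=d["color"][y0:v+r,x0:u+r]; hsv=cv2.cvtColor(c,cv2.COLOR_RGB2HSV)
    m=((hsv[...,1]<smax)&(hsv[...,2]>thr[0])&(hsv[...,2]<thr[1])).astype(np.uint8)*255
    m=cv2.morphologyEx(m,cv2.MORPH_CLOSE,np.ones((7,7))); m=cv2.morphologyEx(m,cv2.MORPH_OPEN,np.ones((5,5)))
    k=max(cv2.findContours(m,0,2)[0],key=cv2.contourArea)[:,0]+[x0,y0]
    w=cast(d,k,z,obs).astype(np.float32); return cv2.minAreaRect(w),cv2.minAreaRect(k.astype(np.float32))
E
python3 - <<'E'
from h import *
L=np.load("w1.npz"); d=dict(L); o=dict(eef_pos=L["pos"],ee_rot=L["rot"]); im=d["color"]
hsv=cv2.cvtColor(im,cv2.COLOR_RGB2HSV)
for y,x in[(200,390),(196,400),(220,384),(225,372),(240,390),(180,258),(165,272),(230,420),(70,90),(90,130),(75,105)]: print((x,y),im[y,x],hsv[y,x])
E
```

```text
(390, 200) [91 89 83] [23 22 91]
(400, 196) [57 56 50] [26 31 57]
(384, 220) [97 95 87] [24 26 97]
(372, 225) [89 87 81] [23 23 89]
(390, 240) [96 94 86] [24 27 96]
(258, 180) [99 96 89] [21 26 99]
(272, 165) [79 78 72] [26 23 79]
(420, 230) [174 134  94] [ 15 117 174]
(90, 70) [135 128 116] [ 19  36 135]
(130, 90) [55 52 48] [17 32 55]
(105, 75) [59 56 53] [15 26 59]
```

```bash
python3 - <<'E'
from h import *
L=np.load("w1.npz"); d=dict(L); o=dict(eef_pos=L["pos"],ee_rot=L["rot"]); im=d["color"]
for n,P,z,lo in[("relb",(449,-332),42,93),("relb",(449,-332),42,88),("rels",(441,-215),36,93),("rels",(441,-215),36,88)]:
    print(n,lo,face(d,o,P,z,(lo,140)))
print("hs",face(d,o,(458,-63),36,(75,255),55))
v=im.copy(); cv2.imwrite("pics/w1c.png",cv2.resize(v[150:260,230:430],None,fx=4,fy=4,interpolation=cv2.INTER_CUBIC)[:,:,::-1])
E
```

```text
relb 93 (((445.51373291015625, -333.93023681640625), (38.16909408569336, 31.29727554321289), 9.042057037353516), ((391.9585266113281, 221.65562438964844), (35.17095184326172, 43.0296630859375), 14.931416511535645))
relb 88 (((445.8413391113281, -333.47900390625), (39.25270080566406, 31.94674301147461), 8.748339653015137), ((391.6764831542969, 221.2941436767578), (36.380340576171875, 43.89894485473633), 14.03624439239502))
rels 93 (((437.59552001953125, -214.0716094970703), (23.5263729095459, 29.945375442504883), 77.18685150146484), ((261.76922607421875, 179.84616088867188), (27.735008239746094, 33.28200912475586), 33.690067291259766))
rels 88 (((437.77191162109375, -214.39102172851562), (24.06600570678711, 30.433961868286133), 77.2003402709961), ((262.1538391113281, 179.76922607421875), (28.289710998535156, 33.83670425415039), 33.690067291259766))
hs (((465.999267578125, -61.949745178222656), (36.782798767089844, 80.68949127197266), 76.57135009765625), ((95.99870300292969, 78.6275405883789), (50.49143600463867, 97.72020721435547), 27.149681091308594))
```

View pics/w1c.png

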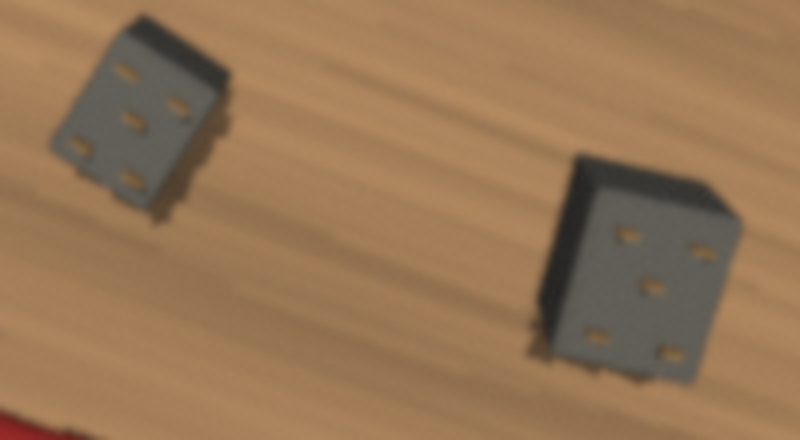

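The enlarged crop shows both relays with top faces cleanly visible: small at (135,125) and big at (650,285). The big relay is at (446,-333.5) with yaw 8.8°, and the small one is at (438,-214) with yaw -12.8°. I'll pick up the big relay first.

```bash
cat > to.py <<'E'
import sys,numpy as np
from rig import telemetry
x,y,z,th=map(float,sys.argv[1:5]); o=telemetry.get_obs(); R=np.array(o["ee_rot"]); p=np.array(o["eef_pos"])
t0=np.degrees(np.arctan2(R[1,0],R[0,0])); a=np.radians(th)
X=np.array([np.cos(a),np.sin(a)]);Y=np.array([np.sin(a),-np.cos(a)]);e=np.array([x,y])-p[:2]
tilt=R[:,2]
print("t",round(o["t"],2),"pos",p.round(1),"th",t0.round(1),"az",np.radians((t0-th+180)%360-180).round(3),"| after turn mm:",(e@X).round(1),(e@Y).round(1),(p[2]-z).round(1),"tilt",tilt.round(3)[:2],"q",np.round(o["qpos"]).astype(int).tolist(),"gap",round(o["finger_gap"],2))
E
```

Emit:
play_rows(twist=[[0,0,0.11],[0,0,0.11],[0,0,0],[0,0,0],[0,0,0]], xyz=[[0,0,0.04],[0,0,0.04],[-0.003,0.0317,0.025],[-0.003,0.0317,0.025],[0,0,0]], claw=[1,1,1,1,1])

```text
t: 1.9
eef_pos: [439.1, -342.8, 118.3]
ee_rot: [[0.991, 0.135, -0.006], [0.135, -0.991, 0.001], [-0.006, -0.002, -1.0]]
force: [-0.9, 0.7, 0.5]
finger_gap: 0.998
gripper_force: 0.0
```

```bash
python3 to.py 446 -333.5 6 8.8
```

```text
t 1.9 pos [ 439.1 -342.8  118.3] th 7.8 az -0.018 | after turn mm: 8.3 -8.1 112.3 tilt [-0.006  0.001] q [40, 20, -8, 109, 4, 51, -52] gap 1.0
```

Emit:
play_rows(twist=[[0,0,0],[0,0,0],[0,0,0]], xyz=[[0,0,0],[0,0,0],[0,0,0]], claw=[1,1,1])

```text
t: 2.28
eef_pos: [444.3, -338.3, 122.2]
ee_rot: [[0.989, 0.145, 0.001], [0.145, -0.989, -0.001], [0.001, 0.001, -1.0]]
force: [0.3, -0.1, 0.5]
finger_gap: 1.002
gripper_force: 0.0
```

```bash
python3 to.py 446 -333.5 6 8.8
```

```text
t 2.27 pos [ 444.3 -338.3  122.2] th 8.3 az -0.008 | after turn mm: 2.5 -4.5 116.2 tilt [ 0.001 -0.001] q [40, 20, -8, 109, 4, 51, -52] gap 1.0
```

```bash
cat > look.py <<'E'
import sys
from rig import telemetry, optics
from h import *
x,y,z,lo,r,name=*map(float,sys.argv[1:6]),sys.argv[6]
o=telemetry.get_obs(); d=optics.get_image("wrist"); cv2.imwrite(f"pics/{name}.png",d["color"][:,:,::-1]); np.savez(name+".npz",pos=o["eef_pos"],rot=o["ee_rot"],**d)
a,b=face(d,o,(x,y),z,(lo,256),int(r)); print("world",np.round(a[0],1),np.round(a[1],1),round(a[2],1),"px",np.round(b[0],0))
E
python3 look.py 446 -333.5 42 86 85 w2
```

```text
world [ 445.9 -333.4] [38. 33.] 8.3 px [315. 242.]
```

Emit:
play_rows(twist=[[0,0,0],[0,0,0],[0,0,0],[0,0,0],[0,0,0]], xyz=[[0.0025,-0.0045,0.03],[0,0,0.035],[0,0,0.025],[0,0,0.016],[0,0,0.009]], claw=[1,1,1,1,1])

```text
t: 2.95
eef_pos: [445.5, -333.9, 5.9]
ee_rot: [[0.99, 0.144, -0.0], [0.144, -0.99, 0.0], [-0.0, -0.0, -1.0]]
force: [0.5, 0.1, 0.0]
finger_gap: 1.001
gripper_force: 0.0
```

Emit:
play_rows(twist=[[0,0,0],[0,0,0],[0,0,0],[0,0,0],[0,0,0]], xyz=[[0,0,0],[0,0,0],[0,0,0],[0,0,0],[0,0,0]], claw=[0.8,0.6,0.3,0.3,0.3], squeeze=40)

```text
t: 3.58
eef_pos: [446.3, -334.7, 7.3]
ee_rot: [[0.99, 0.143, 0.002], [0.143, -0.99, -0.001], [0.002, 0.001, -1.0]]
force: [-0.1, 0.1, 5.1]
finger_gap: 0.392
gripper_force: 41.1
```

Emit:
play_rows(twist=[[0,0,0],[0,0,0],[0,0,0]], xyz=[[0,0,0],[0,0,0],[0,0,0]], claw=[0,0,0])

```text
t: 3.95
eef_pos: [446.3, -334.7, 7.3]
ee_rot: [[0.99, 0.143, 0.002], [0.143, -0.99, -0.001], [0.001, 0.001, -1.0]]
force: [-0.9, 1.1, 5.4]
finger_gap: 0.391
gripper_force: 41.2
```

Emit:
play_rows(twist=[[0,0,0],[0,0,0],[0,0,0.117],[0,0,0.117],[0,0,0.117]], xyz=[[0,0,-0.015],[0,0,-0.03],[0,0,-0.03],[0,0,-0.02],[0,0,-0.01]], claw=[0,0,0,0,0])

```text
t: 4.58
eef_pos: [445.7, -334.3, 113.1]
ee_rot: [[0.978, -0.209, 0.002], [-0.209, -0.978, -0.001], [0.002, 0.001, -1.0]]
force: [0.5, 0.0, 0.6]
finger_gap: 0.394
gripper_force: 40.5
```

```bash
python3 to.py 628.4 -18 112 -11.7
```

```text
t 4.58 pos [ 445.7 -334.3  113.1] th -12.1 az -0.007 | after turn mm: 114.7 -346.8 1.1 tilt [ 0.002 -0.001] q [36, 20, -4, 110, 2, 50, -71] gap 0.39
```

Emit:
play_rows(twist=[[0,0,0],[0,0,0],[0,0,0],[0,0,0],[0,0,0]], xyz=[[0.0066,-0.02,0],[0.0116,-0.035,0],[0.0149,-0.045,0],[0.0165,-0.05,0],[0.0165,-0.05,0]], claw=[0,0,0,0,0])

```text
t: 5.2
eef_pos: [551.3, -150.7, 111.6]
ee_rot: [[0.978, -0.206, -0.0], [-0.206, -0.978, -0.0], [-0.0, 0.0, -1.0]]
force: [0.0, -0.4, -0.0]
finger_gap: 0.392
gripper_force: 40.5
```

Emit:
play_rows(twist=[[0,0,0],[0,0,0],[0,0,0],[0,0,0],[0,0,0]], xyz=[[0.0165,-0.05,0],[0.0149,-0.045,0],[0.0099,-0.03,0],[0.005,-0.015,0],[0.0023,-0.007,0]], claw=[0,0,0,0,0])

```text
t: 5.82
eef_pos: [628.7, -18.0, 111.2]
ee_rot: [[0.979, -0.205, -0.001], [-0.205, -0.979, -0.0], [-0.001, 0.001, -1.0]]
force: [0.1, -0.5, -0.7]
finger_gap: 0.391
gripper_force: 40.5
```

Emit:
play_rows(twist=[[0,0,0],[0,0,0],[0,0,0]], xyz=[[0,0,0],[0,0,0],[0,0,0]], claw=[0,0,0])

```text
t: 6.2
eef_pos: [628.6, -19.8, 111.2]
ee_rot: [[0.978, -0.208, -0.0], [-0.208, -0.978, -0.001], [-0.0, 0.001, -1.0]]
force: [0.3, 0.4, -0.7]
finger_gap: 0.392
gripper_force: 40.5
```

```bash
python3 to.py 628.4 -18 12 -11.7; python3 - <<'E'
from rig import telemetry, optics
from h import *
o=telemetry.get_obs(); d=optics.get_image("wrist"); cv2.imwrite("pics/w3.png",d["color"][:,:,::-1])
m=cv2.inRange(cv2.cvtColor(d["color"],cv2.COLOR_RGB2HSV),(105,120,40),(130,255,255))
k=max(cv2.findContours(m,0,2)[0],key=cv2.contourArea)[:,0]; print(k.min(0),k.max(0),cv2.minAreaRect(cast(d,k,15,o).astype(np.float32)))
E
```

```text
t 6.2 pos [628.6 -19.8 111.2] th -12.0 az -0.005 | after turn mm: -0.5 -1.7 99.2 tilt [-0.    -0.001] q [7, 27, -11, 99, 6, 54, -109] gap 0.39
[216 183] [417 318] ((619.7478637695312, -14.975486755371094), (118.72571563720703, 88.15221405029297), 78.68421936035156)
```

View pics/w3.png

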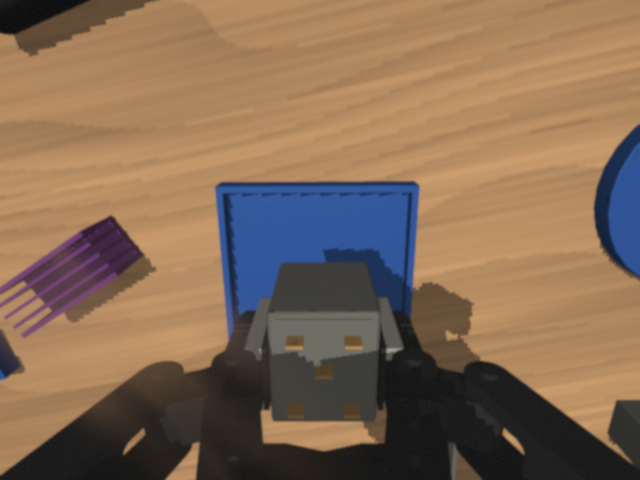

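Emit:
play_rows(twist=[[0,0,0],[0,0,0],[0,0,0],[0,0,0],[0,0,0]], xyz=[[0,-0.0017,0.03],[0,0,0.03],[0,0,0.02],[0,0,0.012],[0,0,0.006]], claw=[0,0,0,0,0])

```text
t: 6.88
eef_pos: [629.5, -16.6, 12.9]
ee_rot: [[0.979, -0.206, -0.0], [-0.206, -0.979, -0.0], [-0.0, 0.0, -1.0]]
force: [-0.6, -0.4, -0.4]
finger_gap: 0.394
gripper_force: 40.5
```

Emit:
play_rows(twist=[[0,0,0],[0,0,0],[0,0,0],[0,0,0]], xyz=[[0,0,0.001],[0,0,0.001],[0,0,0],[0,0,0]], claw=[0,0,0,0])

```text
t: 7.38
eef_pos: [629.7, -16.4, 11.8]
ee_rot: [[0.979, -0.206, 0.001], [-0.206, -0.979, 0.0], [0.001, -0.0, -1.0]]
force: [-0.3, -0.4, -0.3]
finger_gap: 0.393
gripper_force: 40.5
```

Emit:
play_rows(twist=[[0,0,0],[0,0,0],[0,0,0],[0,0,0],[0,0,0]], xyz=[[0,0,0.001],[0,0,0],[0,0,0],[0,0,0],[0,0,0]], claw=[0,0,0.45,0.5,0.55])

```text
t: 8.0
eef_pos: [629.1, -16.5, 9.9]
ee_rot: [[0.979, -0.206, -0.0], [-0.206, -0.979, 0.0], [-0.0, 0.0, -1.0]]
force: [-0.6, -0.3, 0.4]
finger_gap: 0.552
gripper_force: 0.0
```

Emit:
play_rows(twist=[[0,0,0],[0,0,0],[0,0,0],[0,0,0],[0,0,0]], xyz=[[0,0,0],[0,0,-0.02],[0,0,-0.04],[0,0,-0.04],[0,0,-0.03]], claw=[0.55,0.55,0.55,0.8,1])

```text
t: 8.62
eef_pos: [630.7, -16.4, 144.2]
ee_rot: [[0.979, -0.206, 0.004], [-0.206, -0.979, 0.0], [0.004, -0.001, -1.0]]
force: [0.4, 0.4, -0.6]
finger_gap: 0.946
gripper_force: 0.0
```

```bash
python3 to.py 438 -214 130 -12.5
```

```text
t 8.62 pos [630.7 -16.4 144.2] th -11.9 az 0.011 | after turn mm: -145.3 234.7 14.2 tilt [0.004 0.   ] q [7, 25, -12, 98, 6, 57, -109] gap 0.95
```

Emit:
play_rows(twist=[[0,0,0.01],[0,0,0],[0,0,0],[0,0,0],[0,0,0]], xyz=[[-0.0116,0.0188,0],[-0.0203,0.0329,0],[-0.0262,0.0422,0],[-0.0262,0.0422,0],[-0.0232,0.0376,0]], claw=[1,1,1,1,1])

```text
t: 9.25
eef_pos: [483.7, -165.2, 139.7]
ee_rot: [[0.976, -0.218, -0.002], [-0.218, -0.976, -0.0], [-0.002, 0.001, -1.0]]
force: [-0.0, -0.4, 0.0]
finger_gap: 0.998
gripper_force: 0.0
```

Emit:
play_rows(twist=[[0,0,0],[0,0,0],[0,0,0],[0,0,0],[0,0,0]], xyz=[[-0.0189,0.0305,0.005],[-0.0116,0.0188,0.005],[-0.0073,0.0117,0],[0,0,0],[0,0,0]], claw=[1,1,1,1,1])

```text
t: 9.88
eef_pos: [437.9, -213.6, 130.6]
ee_rot: [[0.977, -0.214, 0.001], [-0.214, -0.977, 0.0], [0.001, -0.0, -1.0]]
force: [-0.3, 0.1, -1.0]
finger_gap: 0.995
gripper_force: 0.0
```

```bash
python3 look.py 438 -214 36 86 70 w4; python3 to.py 438 -214 8 -12.5
```

```text
world [ 438.1 -214.5] [24.5 30. ] 77.6 px [324. 238.]
t 9.93 pos [ 438.1 -213.5  130.6] th -12.3 az 0.003 | after turn mm: -0.0 0.5 122.6 tilt [0.001 0.   ] q [27, 12, -6, 118, 2, 50, -83] gap 1.0
```

Relay at (438,-214.5), yaw -12.4°, and the gripper is aligned with it. Descending to z=8.

Emit:
play_rows(twist=[[0,0,0],[0,0,0],[0,0,0],[0,0,0],[0,0,0]], xyz=[[0,0.001,0.03],[0,0,0.038],[0,0,0.028],[0,0,0.017],[0,0,0.0095]], claw=[1,1,1,1,1])

```text
t: 10.55
eef_pos: [437.3, -214.8, 7.1]
ee_rot: [[0.977, -0.214, -0.0], [-0.214, -0.977, 0.0], [-0.0, -0.0, -1.0]]
force: [0.1, -0.3, -0.2]
finger_gap: 1.003
gripper_force: 0.0
```

Emit:
play_rows(twist=[[0,0,0],[0,0,0],[0,0,0],[0,0,0],[0,0,0]], xyz=[[0,0,0],[0,0,0],[0,0,0],[0,0,0],[0,0,0]], claw=[0.8,0.6,0.3,0.2,0.2])

```text
t: 11.18
eef_pos: [437.8, -215.9, 8.7]
ee_rot: [[0.976, -0.216, 0.002], [-0.216, -0.976, -0.001], [0.002, 0.0, -1.0]]
force: [-0.8, 0.2, 5.6]
finger_gap: 0.294
gripper_force: 40.5
```

Emit:
play_rows(twist=[[0,0,0],[0,0,0],[0,0,0]], xyz=[[0,0,0],[0,0,0],[0,0,0]], claw=[0,0,0])

```text
t: 11.55
eef_pos: [437.8, -215.9, 8.7]
ee_rot: [[0.976, -0.216, 0.002], [-0.216, -0.976, -0.001], [0.002, 0.0, -1.0]]
force: [-0.4, 0.2, 5.5]
finger_gap: 0.298
gripper_force: 40.6
```

Emit:
play_rows(twist=[[0,0,0],[0,0,0],[0,0,0],[0,0,0],[0,0,0]], xyz=[[0,0,-0.015],[0,0,-0.03],[0,0,-0.03],[0,0,-0.02],[0,0,-0.01]], claw=[0,0,0,0,0])

```text
t: 12.18
eef_pos: [437.3, -215.7, 114.4]
ee_rot: [[0.976, -0.216, 0.002], [-0.216, -0.977, -0.001], [0.002, 0.0, -1.0]]
force: [-0.9, 0.3, -0.4]
finger_gap: 0.303
gripper_force: 40.0
```

```bash
python3 to.py 575.6 -7 113 -11.7
```

```text
t 12.18 pos [ 437.3 -215.7  114.4] th -12.4 az -0.013 | after turn mm: 93.1 -232.4 1.4 tilt [ 0.002 -0.001] q [27, 13, -6, 119, 2, 48, -83] gap 0.3
```

Emit:
play_rows(twist=[[0,0,-0.013],[0,0,0],[0,0,0],[0,0,0],[0,0,0]], xyz=[[0.0074,-0.0186,0],[0.013,-0.0325,0],[0.0168,-0.0418,0],[0.0168,-0.0418,0],[0.0149,-0.0372,0]], claw=[0,0,0,0,0])

```text
t: 12.8
eef_pos: [539.6, -57.5, 111.5]
ee_rot: [[0.98, -0.2, -0.002], [-0.2, -0.98, 0.002], [-0.002, -0.001, -1.0]]
force: [0.5, 0.3, -0.6]
finger_gap: 0.295
gripper_force: 40.0
```

Emit:
play_rows(twist=[[0,0,0],[0,0,0],[0,0,0],[0,0,0],[0,0,0]], xyz=[[0.0121,-0.0302,0],[0.0074,-0.0186,0],[0.0047,-0.0116,0],[0,0,0],[0,0,0]], claw=[0,0,0,0,0])

```text
t: 13.42
eef_pos: [574.6, -8.7, 112.5]
ee_rot: [[0.979, -0.205, -0.001], [-0.205, -0.979, -0.001], [-0.001, 0.001, -1.0]]
force: [-0.2, -0.7, 0.1]
finger_gap: 0.297
gripper_force: 40.0
```

```bash
python3 to.py 575.6 -7 13 -11.7
```

```text
t 13.43 pos [574.6  -8.7 112.5] th -11.8 az -0.002 | after turn mm: 0.7 -1.9 99.5 tilt [-0.001 -0.001] q [7, 22, -12, 107, 6, 51, -110] gap 0.3
```

Emit:
play_rows(twist=[[0,0,0],[0,0,0],[0,0,0],[0,0,0],[0,0,0]], xyz=[[0.0,-0.0015,0.03],[0,0,0.03],[0,0,0.02],[0,0,0.012],[0,0,0.006]], claw=[0,0,0,0,0])

```text
t: 14.05
eef_pos: [575.6, -5.9, 14.4]
ee_rot: [[0.979, -0.203, -0.0], [-0.203, -0.979, -0.0], [-0.0, 0.0, -1.0]]
force: [1.3, 0.1, 0.0]
finger_gap: 0.295
gripper_force: 39.9
```

Emit:
play_rows(twist=[[0,0,0],[0,0,0],[0,0,0],[0,0,0]], xyz=[[0,0,0.001],[0,0,0.001],[0,0,0],[0,0,0]], claw=[0,0,0,0])

```text
t: 14.55
eef_pos: [576.0, -5.5, 13.2]
ee_rot: [[0.979, -0.203, 0.001], [-0.203, -0.979, 0.0], [0.001, -0.0, -1.0]]
force: [0.1, 0.4, -0.8]
finger_gap: 0.298
gripper_force: 39.9
```

Emit:
play_rows(twist=[[0,0,0],[0,0,0],[0,0,0],[0,0,0],[0,0,0]], xyz=[[0,0,0.001],[0,0,0],[0,0,0],[0,0,0],[0,0,0]], claw=[0,0,0.35,0.4,0.48])

```text
t: 15.18
eef_pos: [575.4, -5.6, 11.5]
ee_rot: [[0.979, -0.203, -0.0], [-0.203, -0.979, 0.0], [-0.0, 0.0, -1.0]]
force: [-0.3, -0.2, -0.4]
finger_gap: 0.482
gripper_force: 0.0
```

Emit:
play_rows(twist=[[0,0,0],[0,0,0],[0,0,0],[0,0,0],[0,0,0]], xyz=[[0,0,0],[0,0,-0.02],[0,0,-0.04],[0,0,-0.04],[0,0,-0.03]], claw=[0.48,0.48,0.48,0.8,1])

```text
t: 15.8
eef_pos: [576.8, -5.4, 145.4]
ee_rot: [[0.979, -0.203, 0.004], [-0.203, -0.979, 0.0], [0.004, -0.001, -1.0]]
force: [0.1, 0.0, -0.4]
finger_gap: 0.884
gripper_force: 0.0
```

```bash
python3 to.py 448.6 77.5 130 -11.8
```

```text
t 15.8 pos [576.8  -5.4 145.4] th -11.7 az 0.002 | after turn mm: -142.4 -55.0 15.4 tilt [0.004 0.   ] q [7, 20, -13, 106, 5, 55, -110] gap 0.88
```

Emit:
play_rows(twist=[[0,0,0],[0,0,0],[0,0,0],[0,0,0],[0,0,0]], xyz=[[-0.018,-0.007,0.001],[-0.034,-0.013,0.003],[-0.042,-0.016,0.003],[-0.032,-0.013,0.002],[-0.016,-0.006,0.001]], claw=[1,1,1,1,1])

```text
t: 16.42
eef_pos: [446.6, 78.2, 132.8]
ee_rot: [[0.98, -0.201, 0.001], [-0.201, -0.98, -0.0], [0.001, -0.0, -1.0]]
force: [0.5, -0.2, -0.2]
finger_gap: 1.001
gripper_force: 0.0
```

Emit:
play_rows(twist=[[0,0,0],[0,0,0],[0,0,0]], xyz=[[0,0,0],[0,0,0],[0,0,0]], claw=[1,1,1])

```text
t: 16.8
eef_pos: [449.1, 76.3, 132.1]
ee_rot: [[0.979, -0.205, 0.001], [-0.205, -0.979, 0.0], [0.001, -0.0, -1.0]]
force: [0.1, -0.5, -0.2]
finger_gap: 0.995
gripper_force: 0.0
```

```bash
python3 look.py 448.6 77.5 50 100 80 w5; python3 to.py 448.6 77.5 10 -11.8
```

```text
world [444.6  81.4] [34.5 34.1] 78.2 px [316. 254.]
t 16.85 pos [448.8  76.4 131.9] th -11.8 az -0.0 | after turn mm: -0.4 -1.0 121.9 tilt [0.001 0.   ] q [2, 9, -18, 122, 4, 49, -120] gap 1.0
```

View pics/w5.png

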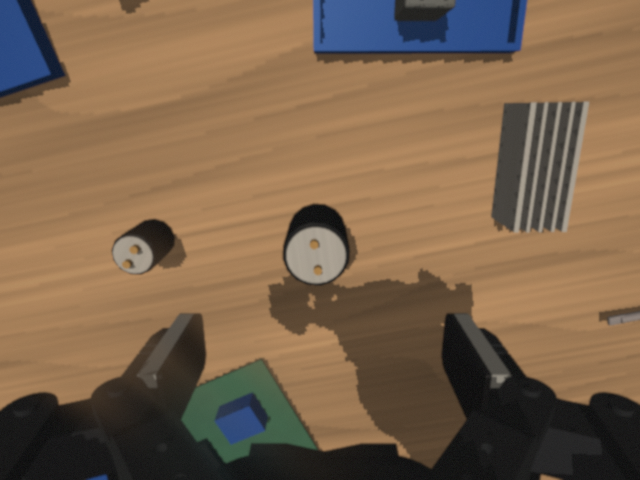

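The big capacitor's silver top is at (317,254), giving world (444.6,81.4). The small one's top is at (131,252).

Emit:
play_rows(twist=[[0,0,0],[0,0,0],[0,0,0],[0,0,0],[0,0,0]], xyz=[[-0.005,-0.004,0.03],[0,0,0.038],[0,0,0.028],[0,0,0.017],[0,0,0.009]], claw=[1,1,1,1,1])

```text
t: 17.48
eef_pos: [443.5, 81.6, 8.6]
ee_rot: [[0.979, -0.204, -0.002], [-0.204, -0.979, -0.0], [-0.002, 0.001, -1.0]]
force: [-0.1, -0.0, -0.1]
finger_gap: 1.001
gripper_force: 0.0
```

Emit:
play_rows(twist=[[0,0,0],[0,0,0],[0,0,0],[0,0,0],[0,0,0]], xyz=[[0,0,0],[0,0,0],[0,0,0],[0,0,0],[0,0,0]], claw=[0.8,0.6,0.4,0.3,0.2])

```text
t: 18.1
eef_pos: [444.7, 82.2, 10.7]
ee_rot: [[0.979, -0.203, 0.002], [-0.203, -0.979, 0.0], [0.002, -0.001, -1.0]]
force: [0.2, -0.8, 6.1]
finger_gap: 0.46
gripper_force: 40.2
```

Emit:
play_rows(twist=[[0,0,0],[0,0,0],[0,0,0]], xyz=[[0,0,0],[0,0,0],[0,0,0]], claw=[0,0,0])

```text
t: 18.48
eef_pos: [444.7, 82.2, 10.7]
ee_rot: [[0.979, -0.203, 0.002], [-0.203, -0.979, 0.0], [0.002, -0.001, -1.0]]
force: [-0.4, -0.4, 5.9]
finger_gap: 0.456
gripper_force: 40.2
```

Emit:
play_rows(twist=[[0,0,0],[0,0,0],[0,0,0],[0,0,0],[0,0,0]], xyz=[[0,0,-0.015],[0,0,-0.03],[0,0,-0.03],[0,0,-0.03],[0,0,-0.015]], claw=[0,0,0,0,0])

```text
t: 19.1
eef_pos: [444.3, 82.2, 131.8]
ee_rot: [[0.979, -0.203, 0.003], [-0.203, -0.979, 0.0], [0.003, -0.001, -1.0]]
force: [-0.1, 0.2, -1.1]
finger_gap: 0.456
gripper_force: 40.3
```

```bash
python3 to.py 625.4 -253.7 130 -11.8; python3 - <<'E'
from h import *
L=np.load("w5.npz"); print(cast(dict(L),[[131,252]],36,dict(eef_pos=L["pos"],ee_rot=L["rot"])))
E
```

```text
t 19.1 pos [444.3  82.2 131.8] th -11.7 az 0.002 | after turn mm: 245.9 291.8 1.8 tilt [0.003 0.   ] q [2, 9, -18, 122, 4, 49, -121] gap 0.46
[[464.8490786 193.6575962]]
```

Emit:
play_rows(twist=[[0,0,0],[0,0,0],[0,0,0],[0,0,0],[0,0,0]], xyz=[[0.0123,0.0146,0],[0.0221,0.0263,0],[0.0295,0.035,0],[0.0344,0.0409,0],[0.0344,0.0409,0]], claw=[0,0,0,0,0])

```text
t: 19.73
eef_pos: [541.5, -100.3, 129.3]
ee_rot: [[0.979, -0.202, -0.001], [-0.202, -0.979, 0.0], [-0.001, -0.0, -1.0]]
force: [0.0, 0.0, -0.5]
finger_gap: 0.458
gripper_force: 40.3
```

Emit:
play_rows(twist=[[0,0,0],[0,0,0],[0,0,0],[0,0,0],[0,0,0]], xyz=[[0.0344,0.0409,0],[0.0295,0.035,0],[0.0246,0.0292,0],[0.0148,0.0175,0],[0.0098,0.0117,0]], claw=[0,0,0,0,0])

```text
t: 20.35
eef_pos: [624.6, -255.0, 128.9]
ee_rot: [[0.979, -0.204, -0.002], [-0.204, -0.979, 0.0], [-0.002, -0.0, -1.0]]
force: [0.1, 0.1, -0.6]
finger_gap: 0.46
gripper_force: 40.3
```

Emit:
play_rows(twist=[[0,0,0],[0,0,0],[0,0,0]], xyz=[[0,0,0],[0,0,0],[0,0,0]], claw=[0,0,0])

```text
t: 20.72
eef_pos: [625.0, -251.9, 129.8]
ee_rot: [[0.98, -0.201, -0.0], [-0.201, -0.98, 0.001], [-0.001, -0.001, -1.0]]
force: [-0.3, 0.2, -0.2]
finger_gap: 0.459
gripper_force: 40.3
```

```bash
python3 to.py 625.4 -253.7 14.7 -11.8
```

```text
t 20.73 pos [ 625.  -251.9  129.8] th -11.6 az 0.004 | after turn mm: 0.8 1.7 115.1 tilt [-0.     0.001] q [23, 30, -6, 92, 4, 58, -86] gap 0.46
```

Emit:
play_rows(twist=[[0,0,0],[0,0,0],[0,0,0],[0,0,0],[0,0,0]], xyz=[[0.0008,0.0017,0.032],[0,0,0.035],[0,0,0.025],[0,0,0.015],[0,0,0.006]], claw=[0,0,0,0,0])

```text
t: 21.35
eef_pos: [625.2, -254.8, 16.1]
ee_rot: [[0.979, -0.202, -0.001], [-0.202, -0.979, 0.001], [-0.001, -0.0, -1.0]]
force: [-0.3, 0.5, -1.1]
finger_gap: 0.465
gripper_force: 40.3
```

Emit:
play_rows(twist=[[0,0,0],[0,0,0],[0,0,0],[0,0,0]], xyz=[[0,0,0.001],[0,0,0.001],[0,0,0],[0,0,0]], claw=[0,0,0,0])

```text
t: 21.85
eef_pos: [626.0, -255.7, 15.4]
ee_rot: [[0.979, -0.203, 0.001], [-0.203, -0.979, -0.0], [0.001, 0.0, -1.0]]
force: [-0.1, -0.1, -0.9]
finger_gap: 0.457
gripper_force: 40.3
```

Emit:
play_rows(twist=[[0,0,0],[0,0,0],[0,0,0],[0,0,0],[0,0,0]], xyz=[[0,0,0.0012],[0,0,0],[0,0,0],[0,0,0],[0,0,0]], claw=[0,0,0.5,0.56,0.63])

```text
t: 22.48
eef_pos: [625.4, -255.4, 13.2]
ee_rot: [[0.979, -0.203, -0.0], [-0.203, -0.979, 0.0], [-0.0, -0.0, -1.0]]
force: [-0.2, -0.0, 0.1]
finger_gap: 0.63
gripper_force: 0.0
```

Emit:
play_rows(twist=[[0,0,0],[0,0,0],[0,0,0],[0,0,0],[0,0,0]], xyz=[[0,0,0],[0,0,-0.02],[0,0,-0.04],[0,0,-0.04],[0,0,-0.025]], claw=[0.63,0.63,0.63,0.8,1])

```text
t: 23.1
eef_pos: [627.4, -256.2, 143.2]
ee_rot: [[0.979, -0.203, 0.005], [-0.203, -0.979, -0.002], [0.006, 0.001, -1.0]]
force: [-0.7, 0.1, -0.2]
finger_gap: 0.98
gripper_force: 0.0
```

```bash
python3 to.py 462 193 130 -11.8
```

```text
t 23.1 pos [ 627.4 -256.2  143.2] th -11.7 az 0.002 | after turn mm: -253.7 -405.9 13.2 tilt [ 0.005 -0.002] q [23, 30, -6, 91, 4, 59, -86] gap 0.98
```

Emit:
play_rows(twist=[[0,0,0],[0,0,0],[0,0,0],[0,0,0],[0,0,0]], xyz=[[-0.0101,-0.0162,0],[-0.0178,-0.0284,0],[-0.0254,-0.0406,0],[-0.0292,-0.0467,0],[-0.0292,-0.0467,0]], claw=[1,1,1,1,1])

```text
t: 23.72
eef_pos: [549.8, -54.9, 137.4]
ee_rot: [[0.979, -0.202, -0.003], [-0.202, -0.979, 0.001], [-0.003, -0.0, -1.0]]
force: [1.0, 0.6, 1.0]
finger_gap: 1.004
gripper_force: 0.0
```

Emit:
play_rows(twist=[[0,0,0],[0,0,0],[0,0,0],[0,0,0],[0,0,0]], xyz=[[-0.0292,-0.0467,0],[-0.0292,-0.0467,0],[-0.0279,-0.0446,0],[-0.0228,-0.0365,0],[-0.0152,-0.0244,0.004]], claw=[1,1,1,1,1])

```text
t: 24.35
eef_pos: [467.7, 165.1, 133.8]
ee_rot: [[0.98, -0.198, -0.002], [-0.198, -0.98, 0.0], [-0.002, 0.0, -1.0]]
force: [-0.1, -0.7, -0.2]
finger_gap: 0.999
gripper_force: 0.0
```

Emit:
play_rows(twist=[[0,0,0],[0,0,0],[0,0,0],[0,0,0],[0,0,0]], xyz=[[-0.0101,-0.0162,0.004],[-0.0076,-0.0122,0],[0,0,0],[0,0,0],[0,0,0]], claw=[1,1,1,1,1])

```text
t: 24.98
eef_pos: [459.9, 192.2, 130.6]
ee_rot: [[0.979, -0.205, 0.0], [-0.205, -0.979, -0.0], [0.0, 0.0, -1.0]]
force: [0.1, -0.4, -0.2]
finger_gap: 1.0
gripper_force: 0.0
```

```bash
python3 look.py 463 192 36 110 60 w6; python3 to.py 463 192 8 -11.8
```

```text
world [462.8 193.3] [23.7 24.1] 78.2 px [320. 235.]
t 25.02 pos [459.9 192.3 130.7] th -11.8 az -0.0 | after turn mm: 3.0 -0.4 122.7 tilt [ 0. -0.] q [-9, 14, -20, 116, 6, 51, -135] gap 1.0
```

Emit:
play_rows(twist=[[0,0,0],[0,0,0],[0,0,0],[0,0,0],[0,0,0]], xyz=[[0.0026,-0.0016,0.03],[0,0,0.038],[0,0,0.028],[0,0,0.017],[0,0,0.0095]], claw=[1,1,1,1,1])

```text
t: 25.65
eef_pos: [462.4, 194.0, 7.4]
ee_rot: [[0.979, -0.203, -0.0], [-0.203, -0.979, -0.0], [-0.0, 0.0, -1.0]]
force: [-1.1, 0.3, 0.1]
finger_gap: 0.999
gripper_force: 0.0
```

Emit:
play_rows(twist=[[0,0,0],[0,0,0],[0,0,0],[0,0,0],[0,0,0]], xyz=[[0,0,0],[0,0,0],[0,0,0],[0,0,0],[0,0,0]], claw=[0.8,0.6,0.4,0.3,0.2], squeeze=30)

```text
t: 26.28
eef_pos: [463.1, 194.7, 9.0]
ee_rot: [[0.979, -0.203, 0.002], [-0.203, -0.979, 0.001], [0.001, -0.001, -1.0]]
force: [-0.4, 0.1, 6.2]
finger_gap: 0.314
gripper_force: 29.7
```

Emit:
play_rows(twist=[[0,0,0],[0,0,0],[0,0,0]], xyz=[[0,0,0],[0,0,0],[0,0,0]], claw=[0,0,0])

```text
t: 26.65
eef_pos: [463.1, 194.8, 9.0]
ee_rot: [[0.979, -0.203, 0.001], [-0.203, -0.979, 0.0], [0.001, -0.001, -1.0]]
force: [-1.2, -1.0, 5.9]
finger_gap: 0.314
gripper_force: 29.7
```

Emit:
play_rows(twist=[[0,0,0],[0,0,0],[0,0,0],[0,0,0],[0,0,0]], xyz=[[0,0,-0.015],[0,0,-0.03],[0,0,-0.03],[0,0,-0.03],[0,0,-0.015]], claw=[0,0,0,0,0])

```text
t: 27.28
eef_pos: [463.1, 194.8, 130.2]
ee_rot: [[0.979, -0.203, 0.003], [-0.203, -0.979, 0.001], [0.003, -0.002, -1.0]]
force: [0.6, 0.5, -0.5]
finger_gap: 0.317
gripper_force: 29.6
```

```bash
python3 to.py 580.8 -245.2 130 -11.8
```

```text
t 27.27 pos [463.1 194.8 130.2] th -11.7 az 0.002 | after turn mm: 205.2 406.7 0.2 tilt [0.003 0.001] q [-9, 14, -20, 116, 6, 51, -135] gap 0.32
```

Emit:
play_rows(twist=[[0,0,0],[0,0,0],[0,0,0],[0,0,0],[0,0,0]], xyz=[[0.0082,0.0163,0],[0.0144,0.0285,0],[0.0205,0.0407,0],[0.0236,0.0468,0],[0.0236,0.0468,0]], claw=[0,0,0,0,0])

```text
t: 27.9
eef_pos: [514.0, -0.6, 127.8]
ee_rot: [[0.979, -0.202, -0.001], [-0.202, -0.979, 0.0], [-0.001, 0.0, -1.0]]
force: [1.3, 0.1, -0.6]
finger_gap: 0.319
gripper_force: 29.6
```

Emit:
play_rows(twist=[[0,0,0],[0,0,0],[0,0,0],[0,0,0],[0,0,0]], xyz=[[0.0236,0.0468,0],[0.0236,0.0468,0],[0.0226,0.0447,0],[0.0185,0.0366,0],[0.0123,0.0244,0]], claw=[0,0,0,0,0])

```text
t: 28.52
eef_pos: [571.8, -217.8, 127.4]
ee_rot: [[0.979, -0.206, -0.001], [-0.206, -0.979, -0.0], [-0.001, 0.001, -1.0]]
force: [0.2, 0.4, 0.3]
finger_gap: 0.316
gripper_force: 29.6
```

Emit:
play_rows(twist=[[0,0,0],[0,0,0],[0,0,0],[0,0,0],[0,0,0]], xyz=[[0.0082,0.0163,0],[0.0061,0.0122,0],[0,0,0],[0,0,0],[0,0,0]], claw=[0,0,0,0,0])

```text
t: 29.15
eef_pos: [580.9, -244.0, 128.1]
ee_rot: [[0.98, -0.201, -0.0], [-0.201, -0.98, 0.001], [-0.0, -0.001, -1.0]]
force: [0.4, 0.5, -0.3]
finger_gap: 0.318
gripper_force: 29.6
```

```bash
python3 to.py 580.8 -245.2 13 -11.8; python3 - <<'E'
from rig import optics; import cv2
cv2.imwrite("pics/w7.png",optics.get_image("wrist")["color"][:,:,::-1])
E
```

```text
t 29.15 pos [ 580.9 -244.   128.1] th -11.6 az 0.004 | after turn mm: 0.2 1.2 115.1 tilt [-0.     0.001] q [24, 26, -6, 99, 3, 55, -85] gap 0.32
```

View pics/w7.png

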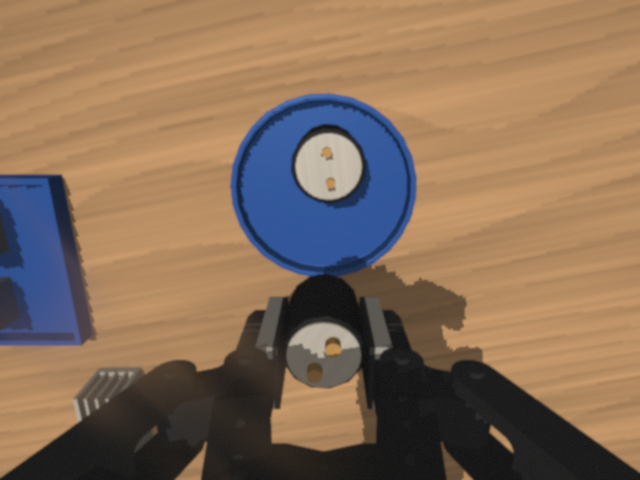

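The big capacitor stands upright in the dish at (329,165). The held small one will land about 25 mm nearer than the dish centre. Lowering it now.

Emit:
play_rows(twist=[[0,0,0],[0,0,0],[0,0,0],[0,0,0],[0,0,0]], xyz=[[0.0,0.001,0.032],[0,0,0.035],[0,0,0.025],[0,0,0.014],[0,0,0.006]], claw=[0,0,0,0,0])

```text
t: 29.82
eef_pos: [580.4, -246.1, 15.5]
ee_rot: [[0.979, -0.202, -0.001], [-0.202, -0.979, 0.0], [-0.001, -0.0, -1.0]]
force: [-0.2, -0.3, -0.0]
finger_gap: 0.315
gripper_force: 29.6
```

Emit:
play_rows(twist=[[0,0,0],[0,0,0],[0,0,0],[0,0,0]], xyz=[[0,0,0.001],[0,0,0.001],[0,0,0],[0,0,0]], claw=[0,0,0,0])

```text
t: 30.32
eef_pos: [580.9, -246.8, 14.7]
ee_rot: [[0.979, -0.203, 0.001], [-0.203, -0.979, -0.0], [0.001, 0.0, -1.0]]
force: [0.7, 1.0, -0.9]
finger_gap: 0.316
gripper_force: 29.6
```

Contact is expected near 13.0, so 2 mm more and then release.

Emit:
play_rows(twist=[[0,0,0],[0,0,0],[0,0,0],[0,0,0]], xyz=[[0,0,0.0015],[0,0,0.0005],[0,0,0],[0,0,0]], claw=[0,0,0,0])

```text
t: 30.82
eef_pos: [580.9, -246.8, 13.1]
ee_rot: [[0.979, -0.203, 0.0], [-0.203, -0.979, -0.0], [0.0, 0.0, -1.0]]
force: [-1.0, 1.2, 5.0]
finger_gap: 0.316
gripper_force: 30.1
```

Emit:
play_rows(twist=[[0,0,0],[0,0,0],[0,0,0],[0,0,0]], xyz=[[0,0,0],[0,0,0],[0,0,0],[0,0,0]], claw=[0.36,0.42,0.5,0.5])

```text
t: 31.32
eef_pos: [580.4, -246.6, 11.9]
ee_rot: [[0.979, -0.203, -0.0], [-0.203, -0.979, 0.0], [-0.0, -0.0, -1.0]]
force: [-0.7, 0.2, -1.1]
finger_gap: 0.5
gripper_force: 0.0
```

Emit:
play_rows(twist=[[0,0,0],[0,0,0],[0,0,0],[0,0,0]], xyz=[[0,0,-0.02],[0,0,-0.04],[0,0,-0.04],[0,0,-0.025]], claw=[0.5,0.5,0.8,1])

```text
t: 31.82
eef_pos: [582.2, -247.2, 141.4]
ee_rot: [[0.979, -0.203, 0.005], [-0.203, -0.979, -0.002], [0.005, 0.001, -1.0]]
force: [-0.2, 0.8, 0.5]
finger_gap: 0.898
gripper_force: 0.0
```

```bash
python3 to.py 462 -62 130 -13.4
```

```text
t 31.82 pos [ 582.2 -247.2  141.4] th -11.7 az 0.03 | after turn mm: -159.9 -152.3 11.4 tilt [ 0.005 -0.002] q [24, 25, -6, 98, 3, 56, -85] gap 0.9
```

Emit:
play_rows(twist=[[0,0,0.03],[0,0,0],[0,0,0],[0,0,0],[0,0,0]], xyz=[[-0.0128,-0.0122,0],[-0.024,-0.0228,0],[-0.032,-0.0304,0],[-0.0352,-0.0334,0],[-0.0288,-0.0274,0.004]], claw=[1,1,1,1,1])

```text
t: 32.45
eef_pos: [480.1, -91.8, 134.9]
ee_rot: [[0.973, -0.231, 0.003], [-0.231, -0.973, -0.0], [0.003, -0.0, -1.0]]
force: [1.0, 0.6, 0.5]
finger_gap: 1.003
gripper_force: 0.0
```

Emit:
play_rows(twist=[[0,0,0],[0,0,0],[0,0,0],[0,0,0],[0,0,0]], xyz=[[-0.016,-0.0152,0.002],[-0.0112,-0.0106,0],[0,0,0],[0,0,0],[0,0,0]], claw=[1,1,1,1,1])

```text
t: 33.08
eef_pos: [460.5, -63.1, 131.2]
ee_rot: [[0.972, -0.234, 0.001], [-0.234, -0.972, -0.0], [0.001, 0.0, -1.0]]
force: [-0.7, 0.3, -0.2]
finger_gap: 1.001
gripper_force: 0.0
```

```bash
python3 look.py 461 -62 36 75 85 w8; python3 to.py 462 -62 8 -13.4
```

```text
world [465.6 -61.6] [32.8 79.6] 78.6 px [317. 229.]
t 33.12 pos [460.3 -63.  131.1] th -13.5 az -0.002 | after turn mm: 1.4 -1.3 123.1 tilt [ 0. -0.] q [14, 10, -12, 121, 3, 49, -103] gap 1.0
```

View pics/w8.png

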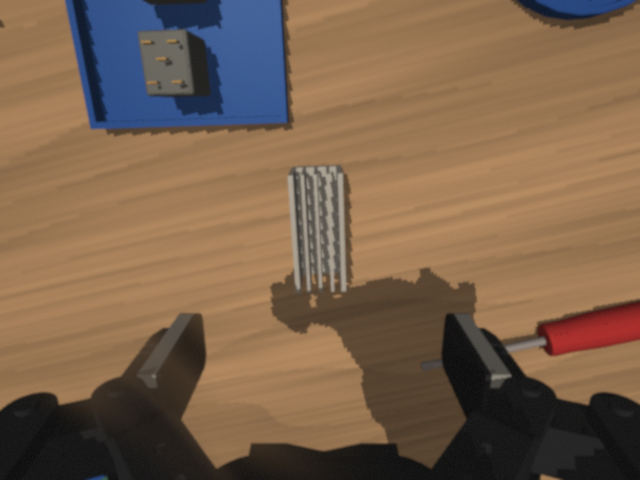

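The heat sink's top-fin corners are near (290,174), (345,174), (347,291) and (297,291). The relay in the tray is upright at (167,62).

```bash
python3 - <<'E'
from h import *
L=np.load("w8.npz"); w=cast(dict(L),[[290,174],[345,174],[347,291],[297,291]],36,dict(eef_pos=L["pos"],ee_rot=L["rot"])); print(w.round(1),w.mean(0),cv2.minAreaRect(w.astype(np.float32)))
for a,b in((3,0),(2,1)): e=w[b]-w[a]; print(np.degrees(np.arctan2(e[1],e[0])),np.hypot(*e))
E
```

```text
[[503.4 -54.2]
 [496.  -85.1]
 [423.2 -70.2]
 [430.6 -39.3]] [463.29836107 -62.19382188] ((463.304443359375, -62.16062545776367), (31.805862426757812, 75.32195281982422), 78.378662109375)
-11.517243213207761 74.25930430309182
-11.621334651350091 74.26248316797688
```

Emit:
play_rows(twist=[[0,0,-0.033],[0,0,0],[0,0,0],[0,0,0],[0,0,0]], xyz=[[0.0028,-0.0014,0.03],[0,0,0.038],[0,0,0.028],[0,0,0.017],[0,0,0.0095]], claw=[1,1,1,1,1])

```text
t: 33.75
eef_pos: [462.8, -61.5, 7.8]
ee_rot: [[0.98, -0.2, -0.001], [-0.2, -0.98, 0.0], [-0.001, 0.0, -1.0]]
force: [0.9, -0.5, -0.5]
finger_gap: 1.001
gripper_force: 0.0
```

Emit:
play_rows(twist=[[0,0,0],[0,0,0],[0,0,0],[0,0,0],[0,0,0]], xyz=[[0,0,0],[0,0,0],[0,0,0],[0,0,0],[0,0,0]], claw=[0.8,0.6,0.4,0.3,0.2], squeeze=50)

```text
t: 34.38
eef_pos: [464.0, -61.3, 9.6]
ee_rot: [[0.98, -0.2, 0.002], [-0.2, -0.98, -0.0], [0.002, -0.0, -1.0]]
force: [-1.5, 0.4, 5.7]
finger_gap: 0.363
gripper_force: 51.2
```

Emit:
play_rows(twist=[[0,0,0],[0,0,0],[0,0,0]], xyz=[[0,0,0],[0,0,0],[0,0,0]], claw=[0,0,0])

```text
t: 34.75
eef_pos: [464.0, -61.3, 9.6]
ee_rot: [[0.98, -0.2, 0.002], [-0.2, -0.98, -0.0], [0.002, -0.0, -1.0]]
force: [-0.9, 0.4, 6.6]
finger_gap: 0.364
gripper_force: 51.2
```

Emit:
play_rows(twist=[[0,0,0],[0,0,0],[0,0,0],[0,0,0],[0,0,0]], xyz=[[0,0,-0.015],[0,0,-0.03],[0,0,-0.03],[0,0,-0.03],[0,0,-0.015]], claw=[0,0,0,0,0])

```text
t: 35.38
eef_pos: [463.4, -61.4, 130.5]
ee_rot: [[0.98, -0.2, 0.003], [-0.2, -0.98, -0.0], [0.003, -0.0, -1.0]]
force: [-0.1, 0.9, -0.2]
finger_gap: 0.362
gripper_force: 50.5
```

```bash
python3 to.py 602.5 294 130 94.6
```

```text
t 35.38 pos [463.4 -61.4 130.5] th -11.5 az -1.852 | after turn mm: 343.0 167.2 0.5 tilt [ 0.003 -0.   ] q [14, 10, -12, 121, 3, 49, -102] gap 0.36
```

Emit:
play_rows(twist=[[0,0,-0.08],[0,0,-0.15],[0,0,-0.17],[0,0,-0.17],[0,0,-0.17]], xyz=[[0,0,0],[0,0,0],[0,0,0],[0,0,0],[0,0,0]], claw=[0,0,0,0,0])

```text
t: 36.0
eef_pos: [461.8, -61.2, 128.0]
ee_rot: [[0.855, 0.518, -0.002], [0.518, -0.855, 0.0], [-0.001, -0.001, -1.0]]
force: [0.4, -0.4, -0.7]
finger_gap: 0.363
gripper_force: 50.4
```

Emit:
play_rows(twist=[[0,0,-0.17],[0,0,-0.17],[0,0,-0.17],[0,0,-0.17],[0,0,-0.17]], xyz=[[0,0,0],[0,0,0],[0,0,0],[0,0,0],[0,0,0]], claw=[0,0,0,0,0])

```text
t: 36.62
eef_pos: [461.8, -61.2, 128.0]
ee_rot: [[0.175, 0.984, -0.002], [0.984, -0.175, 0.0], [-0.0, -0.002, -1.0]]
force: [-0.6, 0.1, -1.2]
finger_gap: 0.367
gripper_force: 50.4
```

Emit:
play_rows(twist=[[0,0,-0.14],[0,0,-0.08],[0,0,-0.042],[0,0,0],[0,0,0]], xyz=[[0,0,0],[0,0,0],[0,0,0],[0,0,0],[0,0,0]], claw=[0,0,0,0,0])

```text
t: 37.25
eef_pos: [462.3, -61.2, 128.3]
ee_rot: [[-0.079, 0.997, -0.001], [0.997, 0.079, 0.0], [0.0, -0.001, -1.0]]
force: [-0.1, 0.3, -1.0]
finger_gap: 0.364
gripper_force: 50.4
```

```bash
python3 to.py 602.5 294 130 94.6
```

```text
t 37.25 pos [462.3 -61.2 128.3] th 94.6 az -0.001 | after turn mm: 342.9 168.2 -1.7 tilt [-0.001  0.   ] q [25, 11, -24, 120, 6, 50, 2] gap 0.36
```

Emit:
play_rows(twist=[[0,0,0],[0,0,0],[0,0,0],[0,0,0],[0,0,0]], xyz=[[0.0172,0.0084,0],[0.0309,0.0151,0],[0.0412,0.0202,0],[0.048,0.0235,0],[0.048,0.0235,0]], claw=[0,0,0,0,0])

```text
t: 37.88
eef_pos: [538.9, 131.7, 128.5]
ee_rot: [[-0.079, 0.997, -0.0], [0.997, 0.079, -0.0], [-0.0, -0.0, -1.0]]
force: [0.3, -0.6, -1.3]
finger_gap: 0.365
gripper_force: 50.4
```

Emit:
play_rows(twist=[[0,0,0],[0,0,0],[0,0,0],[0,0,0],[0,0,0]], xyz=[[0.048,0.0235,0],[0.0412,0.0202,0],[0.0343,0.0168,0],[0.0206,0.0101,0],[0.0137,0.0067,0]], claw=[0,0,0,0,0])

```text
t: 38.5
eef_pos: [602.6, 295.6, 128.1]
ee_rot: [[-0.081, 0.997, -0.001], [0.997, 0.081, 0.0], [0.0, -0.001, -1.0]]
force: [-0.0, 0.2, 0.0]
finger_gap: 0.364
gripper_force: 50.4
```

Emit:
play_rows(twist=[[0,0,0],[0,0,0],[0,0,0],[0,0,0]], xyz=[[0,0,0],[0,0,0],[0,0,0],[0,0,0]], claw=[0,0,0,0])

```text
t: 39.0
eef_pos: [602.9, 293.1, 128.7]
ee_rot: [[-0.079, 0.997, 0.0], [0.997, 0.079, -0.001], [-0.001, 0.0, -1.0]]
force: [0.9, -0.3, -1.4]
finger_gap: 0.37
gripper_force: 50.4
```

```bash
python3 to.py 602.5 294 13.6 94.6; python3 - <<'E'
from rig import optics,telemetry; import cv2
from h import *
o=telemetry.get_obs(); d=optics.get_image("wrist"); cv2.imwrite("pics/w9.png",d["color"][:,:,::-1]); print(proj(d,[[602.5,294,4],[*o["eef_pos"][:2],4],[*o["eef_pos"]]],o))
m=cv2.inRange(cv2.cvtColor(d["color"],cv2.COLOR_RGB2HSV),(105,120,40),(130,255,255))
k=max(cv2.findContours(m,0,2)[0],key=cv2.contourArea)[:,0]; print(k.min(0),k.max(0),cv2.minAreaRect(cast(d,k,15,o).astype(np.float32)))
E
```

```text
t 39.0 pos [602.9 293.1 128.7] th 94.5 az -0.002 | after turn mm: 1.0 -0.4 115.1 tilt [ 0.    -0.001] q [-8, 33, -28, 92, 17, 60, -37] gap 0.37
[[324.12714127 224.69750913]
 [324.67182918 226.08693634]
 [325.78117258 316.75018401]]
[268  98] [380 240] ((599.3831787109375, 330.7437438964844), (66.94912719726562, 88.41114807128906), 4.648349285125732)
```

View pics/w9.png

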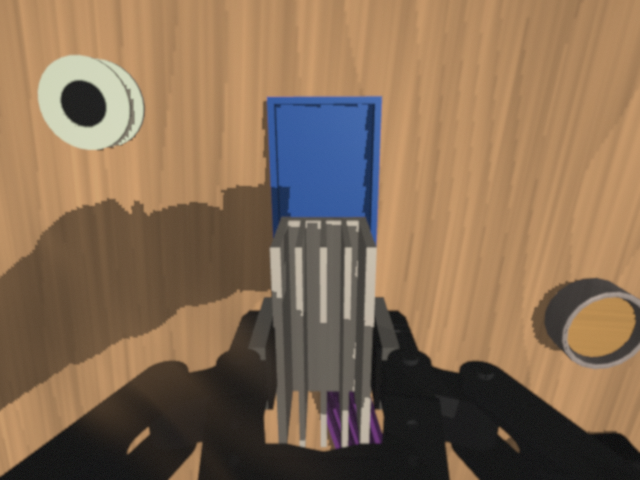

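The heat sink lines up with the long tray (tray x 268–380, held sink at about 320), and the spool is untouched at (83,103). The finger backs will be near the rim, so I'll lower gently while watching the force.

Emit:
play_rows(twist=[[0,0,0],[0,0,0],[0,0,0],[0,0,0],[0,0,0]], xyz=[[0.001,-0.0003,0.032],[0,0,0.035],[0,0,0.025],[0,0,0.014],[0,0,0.005]], claw=[0,0,0,0,0])

```text
t: 39.67
eef_pos: [602.2, 294.9, 16.9]
ee_rot: [[-0.08, 0.997, -0.001], [0.997, 0.08, -0.0], [-0.0, -0.001, -1.0]]
force: [-1.2, 0.6, -0.0]
finger_gap: 0.363
gripper_force: 50.4
```

Emit:
play_rows(twist=[[0,0,0],[0,0,0],[0,0,0]], xyz=[[0,0,0.001],[0,0,0],[0,0,0]], claw=[0,0,0])

```text
t: 40.05
eef_pos: [603.2, 295.6, 17.7]
ee_rot: [[-0.08, 0.997, 0.002], [0.997, 0.08, 0.001], [0.001, 0.002, -1.0]]
force: [0.6, 0.3, -0.3]
finger_gap: 0.367
gripper_force: 50.4
```

Emit:
play_rows(twist=[[0,0,0],[0,0,0],[0,0,0],[0,0,0]], xyz=[[-0.0005,-0.0007,0.002],[0,0,0.001],[0,0,0],[0,0,0]], claw=[0,0,0,0])

```text
t: 40.55
eef_pos: [601.8, 294.5, 13.8]
ee_rot: [[-0.08, 0.997, -0.0], [0.997, 0.08, -0.0], [-0.0, -0.0, -1.0]]
force: [-1.5, -0.8, 2.5]
finger_gap: 0.368
gripper_force: 50.7
```

Emit:
play_rows(twist=[[0,0,0],[0,0,0],[0,0,0],[0,0,0]], xyz=[[0,0,0.001],[0,0,0],[0,0,0],[0,0,0]], claw=[0,0,0,0])

```text
t: 41.05
eef_pos: [601.8, 294.5, 13.8]
ee_rot: [[-0.08, 0.997, -0.0], [0.997, 0.08, -0.001], [-0.001, -0.0, -1.0]]
force: [-2.3, -1.9, 6.1]
finger_gap: 0.361
gripper_force: 51.5
```

Contact came at z=13.8, where floor contact was expected. Now releasing.

Emit:
play_rows(twist=[[0,0,0],[0,0,0],[0,0,0],[0,0,0]], xyz=[[0,0,-0.001],[0,0,0],[0,0,-0.001],[0,0,-0.002]], claw=[0,0.4,0.44,0.48])

```text
t: 41.55
eef_pos: [601.7, 294.7, 16.4]
ee_rot: [[-0.08, 0.997, -0.0], [0.997, 0.08, 0.0], [0.0, -0.0, -1.0]]
force: [0.1, 0.2, 0.3]
finger_gap: 0.479
gripper_force: 0.0
```

Emit:
play_rows(twist=[[0,0,0],[0,0,0],[0,0,0],[0,0,0],[0,0,0]], xyz=[[0,0,-0.005],[0,0,-0.02],[0,0,-0.04],[0,0,-0.05],[0,0,-0.05]], claw=[0.5,0.5,0.6,0.8,1])

```text
t: 42.18
eef_pos: [601.9, 294.9, 184.8]
ee_rot: [[-0.08, 0.997, 0.002], [0.997, 0.08, 0.001], [0.001, 0.002, -1.0]]
force: [0.3, 0.2, 0.4]
finger_gap: 0.977
gripper_force: 0.0
```

Emit:
play_rows(twist=[[0,0,0],[0,0,0],[0,0,0],[0,0,0],[0,0,0]], xyz=[[-0.02,0,-0.03],[-0.02,0,-0.03],[-0.02,0,0],[0,0,0],[0,0,0]], claw=[1,1,1,1,1])

```text
t: 42.8
eef_pos: [605.4, 235.1, 240.1]
ee_rot: [[-0.081, 0.997, -0.003], [0.997, 0.081, -0.0], [0.0, -0.003, -1.0]]
force: [-0.4, 0.7, -0.2]
finger_gap: 0.999
gripper_force: 0.0
```

```bash
python3 - <<'E'
from rig import telemetry, optics
from h import *
o=telemetry.get_obs(); d=optics.get_image("wrist")["color"]; t=optics.get_image("scene")["color"]
s=cv2.resize(t[180:420,110:510],(800,480),interpolation=cv2.INTER_CUBIC)
s[:, :]=s; w=cv2.resize(d,(160,120)); s[:120,640:]=w
cv2.imwrite("pics/final.png",s[:,:,::-1]); print(o["t"],o["eef_pos"],o["dq"].round(1))
E
```

```text
42.8 [605.35434327 235.11985201 240.13827181] [-0.8  0.5 -0.7 -0.2  0.1  0.   0. ]
```

View pics/final.png

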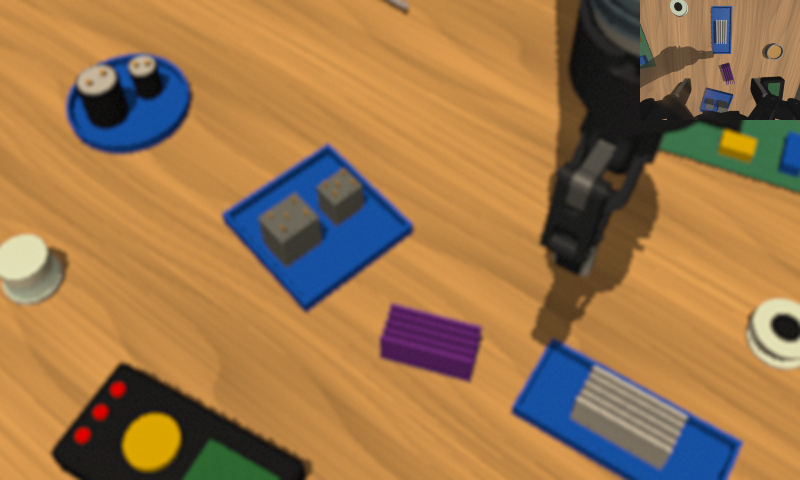

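The final view shows all five parts upright in their trays: capacitors at (125,90), relays at (310,215) and the heat sink at (630,415). Handing in.

```bash
python3 -c "
from rig import job; print(job.sign_off())"
```

```text
the job is handed in; nothing more can be done
None
```

All five parts are upright in their trays, the spool and screwdriver were not touched, and I handed the job in at about 43 s of the 112 s limit; sign-off gave no verdict.

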